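# Battery change on a rover, first in first out

### The arm

A 6-joint arm with a two-finger parallel gripper is mounted at the origin on the work surface. World frame = base frame: x ahead of the robot, y to its left, z up, the work surface at z = 0. Lengths are in mm, angles in rad, forces in N, time in s.
With the tool pointing down it reaches from about 350 to 975 mm from the base axis. Payload 7.1 kg.
Tool frame: the origin (TCP) lies at the very end of the fingers, on their centre line; the grasp point (between the pads) lies 19 mm behind it (ctrl.tcp_to_grasp is the distance from the TCP to the grasp point, in mm); z points along the fingers, x is the direction in which the jaws open and shut, and the axes are right-handed (so a half turn about z gives the same grasp; the last joint's range is limited). The gripper opens to 88 mm and grips with 3 to 60 N. Pads are 20 mm wide; open, the fingers measure 115 mm over their backs; the gripper's body (75 mm by 178 mm) begins 61 mm behind the grasp point.
Start: joints at [-1.168, 0.423, 1.63, -0, 1.089, -0.019], TCP at [255.892, -570.196, 222.675] pointing down, gripper open.
Joint ranges: [-3, 3], [-0.9, 2.11], [0.09, 2.58], [-1.31, 4.45], [0.11, 2.69], [-2.54, 2.54]. Speed limits (rad/s): [2.39, 2.39, 3.01, 3.14, 3.14, 3.14].

### API

Orientations are given as a rotation vector (axis times angle).
In Python, from workcell import get_obs, viewer, ctrl, masks_of gives the robot as it stands. The module is installed in compiled form; this text tells all that it offers.
- The arm moves only by the shell command python3 -m inch 'ROWS'. ROWS is JSON, a list of rows, each an object of numbers: "tx", "ty", "tz": the shift along the tool's x, y, z in cm; "ax", "ay", "az": the turn, a rotation vector about the tool's x, y, z in degrees; "jaw": the opening, from 0 (shut) to 1 (fully open). In form: [{"tx": .., "ty": .., "tz": .., "ax": .., "ay": .., "az": .., "jaw": ..}, ...]. A call has 1 to 12 rows; each row shifts and turns the commanded pose from where the row before left it, along the tool's axes as they then stand; what a row does not reach is not made up. A row lasts 1/8 s, in which the tool goes at most 62.5 mm and 10.7 degrees, less where a joint would pass 70% of its speed; a pose out of reach is approached as far as the arm can. A call is refused whole if a number of a shift passes 6.25 or a number of a turn 10.7, either way. A call with a gripper value outside its range is refused whole. The fingers move at their own pace and stop on an object; the grip force is fixed at half the most. Time passes only in rows, so rows that do not move let the fingers close. It gives the time, the measured TCP pose, the force and the opening at its end, in the units of the state.
- get_obs(): the state, without advancing time (a new reading comes with each control period).
- viewer.get_image(name): name is "scene" or "side" or "wrist"; returns (picture, depth): 480x640x3 uint8, red, green, blue; 480x640 float32, mm along the optical axis (not along the pixel's ray), 0 where there is no reading.
- viewer.get_calibration(name): a dict with "fx", "fy", "cx", "cy" (pixels), "rvec" (rotation vector, rad) and "tvec" (3), from world to camera coordinates, as OpenCV has them. Camera axes: x right, y down, z forward; pixel columns grow to the right and rows downward; lengths in mm; the calibration is good to about 2 mm. A picture is of the moment at which its call begins: read the wrist's pose just before it. get_calibration takes no time and is no camera call; for the wrist camera it gives the pose at the moment of the call.
- ctrl.close_job(): hands the job in, once; it reports no verdict.
Trained networks look in the newest picture that a camera, given by its name, has taken for a name from the list of things; names that differ only in an ending like _2 or _b are one class to them, and where a whole thing is asked for, a point or a joint stands for the part that bears it (a point fixed in the world has none). Each returns a list of dicts, best first, with "score" (0 to 1); they miss things now and then, are a little off and sometimes report something else, mostly with a low value. They report only what shows in the picture. A call takes as long as a camera call. They do not tell look-alikes from the thing itself.
- masks_of(camera, thing): "pixels" (480x640 bool, what is visible of it) and "location" ([column, row] in pixels, amid what is visible of it).
The state is a dict: "t": time; "qpos": joint angles; "qvel": joint speeds; "joint_torque": joint torques, N m; "ee_pos": TCP position; "orientation": TCP orientation; "ft_force": force on the tool from outside, world axes, zero at the start; "moment": the same for the moment, N m; "width": finger opening in mm.
Only numpy, scipy, OpenCV 4.12 (cv2) and the standard library are available. Lean on these libraries where they do the work, as an engineer would, in place of code of your own. Each camera call takes 0.05 s, during which the arm holds its last target. There are 200 camera calls.

### The job

Fit the rover with the battery that has waited longest: lift the pack at the low front end of the roller lane out, set it gently down in the rover's empty battery bay, let go, and swing the steel hold-down bar fully down over it. Load the freshly charged pack that stands alone on the bench into the lane at its high end, behind the packs that have rolled forward: put it down gently on the rollers so that it rolls up against them, and leave those packs in the lane. Do not disturb the cup, bit set, drill and screwdriver.

Things in the scene. Friction and masses are not known exactly. Their poses are not given: they have to be found in the camera images.
- lane: Fixed gravity roller lane on two feet. Origin on the bench under its middle; x runs level along it from the low front (-x) to the high open loading end (+x), y across, z up. It slopes 6 degrees: roller tops are 60 mm + 0.105 * (x + 180 mm) above the bench. Wire guides beside the rollers stand 12 mm above them, 51 mm apart. Its rollers run freely: a pack let go rolls down lengthwise at about 0.1 m/s.
- lane_stop (a point): Foot of the end stop's inner face, at the low front of the lane, on its middle line, level with the roller tops (60 mm above the bench); axes as the lane's. The stop stands 22 mm above the rollers. Three packs nose to tail against it have their centres at x = -134, -38 and +58 mm of the lane's frame, 91, 101 and 111 mm above the bench, tipped 6 degrees with the slope.
- lane_end (a point): Middle of the high, open loading end of the lane, level with the roller tops (98 mm above the bench), 358 mm from the stop; axes as the lane's. At the start three packs fill the lane but for the last 65 mm, too short for a fourth; when the first is taken the others roll about 97 mm forward by themselves within 2 s.
- pack_front_center (a point): Dark grey battery pack, white label on each long side, 97 mm long (its x), 43 wide (y), 52 high (z), 0.3 kg; two small brass tabs stand 6 mm above its top near its -x end. All four are alike. Point: its centre, 26 mm above its underside. At first it is foremost in the lane, against the end stop, its x up the slope and tipped with it: the oldest stock.
- pack_mid_center (a point): Dark grey battery pack, white label on each long side, 97 mm long (its x), 43 wide (y), 52 high (z), 0.3 kg; two small brass tabs stand 6 mm above its top near its -x end. All four are alike. Point: its centre, 26 mm above its underside. At first it is second in the lane, its x up the slope.
- pack_rear_center (a point): Dark grey battery pack, white label on each long side, 97 mm long (its x), 43 wide (y), 52 high (z), 0.3 kg; two small brass tabs stand 6 mm above its top near its -x end. All four are alike. Point: its centre, 26 mm above its underside. At first it is third in the lane, nearest the loading end.
- pack_new_center (a point): Dark grey battery pack, white label on each long side, 97 mm long (its x), 43 wide (y), 52 high (z), 0.3 kg; two small brass tabs stand 6 mm above its top near its -x end. All four are alike. Point: its centre, 26 mm above its underside. At first it stands alone, upright, on the bench between robot and lane: the freshly charged one. Loaded either way round.
- rover: Small wheeled rover chassis of perforated aluminium, fixed, 300 mm long (x), 276 mm wide over the wheels (y), dark deck 74 mm above the bench. Origin on the bench under the centre of the battery bay; z up. A pack goes into the bay upright, its length along the rover's y, either end first. Electronics on the deck begin 80 mm from the bay's centre along x, lower than 106 mm above the bench.
- bay_floor (a point): Centre of the battery bay's rubber floor, 77 mm above the bench; axes as the rover's. The bay is an open tray, inside 107 mm along the rover's y and 53 mm along its x; its 2 mm walls stand 14 mm above the floor. A seated pack's centre is 26 mm above this point.
- bar (a joint): Angle of the rover's steel hold-down bar, rad. 0: level over the seated pack, fully down (a stop); pi/2: upright; at the start 1.85 to 2.2, leaning back away from the bay. The hinge is stiff (0.1 N m): about 1 N at the bar's end moves it and it stays where it is left, with no spring.
- bar_hinge (a point): Hinge axis of the hold-down bar, 132 mm above the bench, 67 mm from the bay's centre on the rover's +y side; the axis lies along the rover's x. The bar is a steel flat 16 mm wide, 3 mm thick.
- bar_grip (a point): Middle of the black round cross-grip at the free end of the bar: 10 mm thick, 44 mm long along the rover's x, 140 mm from the hinge axis. At bar angle q it is 67 mm - 140 mm * cos(q) along the rover's y from the bay's centre and 132 mm + 140 mm * sin(q) above the bench; so fully down it lies 73 mm from the bay's centre on its -y side.
- cup: Paper cup, 80 mm across, 95 mm high, on the bench beyond the lane; origin under its centre. Bystander.
- bit_set: Bit set in a flat black case, 105 x 170 x 30 mm, on the bench beyond the lane; origin under its centre. Bystander.
- drill: Cordless drill standing on its battery foot, 217 mm high, right of the lane's high end; origin under the foot's centre. Bystander.
- screwdriver: Yellow-handled screwdriver, 180 mm long, lying on the bench between the robot and the rover; origin under its middle. Bystander.
Things that resemble listed ones, but are neither listed nor needed, are in the scene too. Leave any orange look-alike of the part that bears pack_rear_center alone. What is shaped like the part that bears pack_front_center but red is not meant.

How it is judged (in metres and radians):
On the way, in this order (a step that is already met when the one before it is completed fails the run):
1. the pack from the front of the lane is lifted clear of the end stop (z of pack_front_center in the frame of lane above 0.13 m), for 0.1 s.
2. that pack sits in the rover's battery bay, let go (x of pack_front_center in the frame of rover between -0.008 and 0.008 m and y of pack_front_center in the frame of rover between -0.008 and 0.008 m and z of pack_front_center in the frame of rover between 0.097 and 0.109 m and angle between pack_front_center's own z axis and vertical below 0.08 rad and angle between the x axis of pack_front_center and the y axis of rover, either way round below 0.15 rad and contact force between pack_front and the fingers below 0.2 N and value of joint bar above 0.3 rad), for 0.2 s.
3. the hold-down bar is swung fully down over it (x of pack_front_center in the frame of rover between -0.008 and 0.008 m and y of pack_front_center in the frame of rover between -0.008 and 0.008 m and z of pack_front_center in the frame of rover between 0.097 and 0.109 m and angle between pack_front_center's own z axis and vertical below 0.08 rad and angle between the x axis of pack_front_center and the y axis of rover, either way round below 0.15 rad and value of joint bar below 0.1 rad), for 0.2 s.
At the end, for the whole second after the job is handed in: First pack upright in the bay (within 8 mm, 0.15 rad), bar below 0.1 rad. In the lane, within 8 mm of its middle line and on the rollers: second pack at the stop (10 mm), third behind it (14 mm), new pack behind both (18 mm of its place). All at rest (all of step 3 and x of pack_mid_center in the frame of lane between -0.1445 and -0.1245 m and y of pack_mid_center in the frame of lane between -0.008 and 0.008 m and z of pack_mid_center in the frame of lane between 0.0849 and 0.0969 m and x of pack_rear_center in the frame of lane between -0.052 and -0.024 m and y of pack_rear_center in the frame of lane between -0.008 and 0.008 m and z of pack_rear_center in the frame of lane between 0.0951 and 0.1071 m and x of pack_new_center in the frame of lane between 0.0405 and 0.0765 m and y of pack_new_center in the frame of lane between -0.008 and 0.008 m and z of pack_new_center in the frame of lane between 0.1042 and 0.1182 m and angle between each of pack_mid_center, pack_rear_center, pack_new_center's own z axis and vertical below 0.17 rad and linear speed of each of pack_front, pack_mid, pack_rear, pack_new below 0.02 m/s); the robot touches nothing.
It fails at once if the pack is dropped into the bay (faster than 0.6 m/s just over it) (horizontal distance between pack_front_center and bay_floor below 0.05 m and z of pack_front_center in the frame of rover below 0.135 m and linear speed of pack_front above 0.6 m/s).
It fails at once if the new pack is dropped into the lane (faster than 0.6 m/s just over it) (y of pack_new_center in the frame of lane between -0.04 and 0.04 m and x of pack_new_center in the frame of lane between -0.15 and 0.25 m and z of pack_new_center in the frame of lane below 0.135 m and linear speed of pack_new above 0.6 m/s).
It fails at once if another pack is lifted out of the lane or knocked off it (z of any of pack_mid_center, pack_rear_center in the frame of lane above 0.16 m or z of any of pack_mid_center, pack_rear_center in the frame of lane below 0.07 m).
It fails at once if a bystander (cup, bit set, drill, screwdriver) is moved more than 30 mm (distance of any of cup, bit_set, drill, screwdriver from where it was at the start of the episode above 0.03 m).
It also fails if it takes over 64 s, if anything falls off the work surface, if the arm or the gripper's body presses on something with over 40 N, if the wrist force passes 120 N, or if a joint passes its speed limit or range.

## Working session

There is one attempt and no reset: what is moved stays moved. The work goes in short steps, Python scripts to look and compute and a shell command to move; the robot and the scene stay as the last step left them, time stands still between calls to the robot, and variables do not carry over. Pictures are saved under pics/ and viewed, about 8 in all and at most 12, crops included, and the job is handed in when it is done.

```bash
mkdir -p pics
cat > h.py <<'E'
import numpy as np, cv2
from workcell import get_obs, viewer, ctrl, masks_of
def cal(n):
    c=viewer.get_calibration(n); R=cv2.Rodrigues(np.array(c["rvec"],float))[0]
    return c,R,np.array(c["tvec"],float).ravel()
def cloud(n,d,k=None):
    c,R,t=k or cal(n); v,u=np.mgrid[:480,:640]
    P=np.stack([(u-c["cx"])*d/c["fx"],(v-c["cy"])*d/c["fy"],d],-1)
    W=(P-t)@R; W[d<=0]=np.nan; return W
def snap(n,f):
    k=cal(n); im,d=viewer.get_image(n); cv2.imwrite(f"pics/{f}.png",im[:,:,::-1]); np.save(f"pics/{f}.npy",cloud(n,d,k)); return im,np.load(f"pics/{f}.npy")
E
python3 - <<'E'
from h import *
o=get_obs(); print({k:np.round(v,3).tolist() for k,v in o.items()})
for n in ["scene","side"]:
    im,W=snap(n,n+"0")
    c,R,t=cal(n); print(n,"cam at",np.round(-R.T@t), "axis",np.round(R[2],2))
    for th in ["pack_front_center","rover","lane","bar_grip","bar","bay_floor","drill","cup","screwdriver","bit_set"]:
        for m in masks_of(n,th)[:6]:
            p=W[m["pixels"]]; p=p[~np.isnan(p[:,0])]
            print(th,round(m["score"],2),np.round(m["location"]),len(p),np.round(np.median(p,0)) if len(p) else "", np.round(np.percentile(p,2,0)) if len(p) else "",np.round(np.percentile(p,98,0)) if len(p) else "")
E
```

```text
{'t': 0.0, 'qpos': [-1.168, 0.424, 1.631, 0.0, 1.089, -0.019], 'qvel': [-0.001, 0.001, 0.0, 0.002, 0.001, 0.001], 'joint_torque': [-0.0, -54.464, -27.366, 0.064, 0.023, -0.0], 'ee_pos': [255.659, -569.675, 221.882], 'orientation': [-2.636, 1.707, 0.002], 'ft_force': [0.123, -0.109, -0.665], 'moment': [0.021, 0.043, 0.022], 'width': 87.776}
scene cam at [1108. -514. 1074.] axis [-0.45  0.35 -0.82]
pack_front_center 0.89 [330. 220.] 583 [564. -38. 116.] [531. -81.  71.] [582.   6. 124.]
pack_front_center 0.89 [254. 202.] 655 [ 324. -136.   42.] [ 277. -176.    7.] [365. -93.  47.]
rover 0.96 [412. 170.] 7111 [555. 292.  76.] [408. 165.  28.] [694. 436. 196.]
lane 0.72 [277. 281.] 2274 [ 608. -276.   77.] [ 561. -350.    0.] [654.  14. 108.]
lane 0.67 [305. 240.] 706 [ 584. -133.  126.] [ 550. -176.   82.] [603. -86. 134.]
bar_grip 0.85 [440. 119.] 296 [533. 401. 203.] [422. 374.   3.] [546. 593. 272.]
bar 0.57 [438. 114.] 291 [534. 401. 215.] [518. 374. 136.] [546. 420. 272.]
bar 0.51 [252. 240.] 760 [ 437. -224.   51.] [ 402. -269.    3.] [ 454. -172.   57.]
bar 0.5 [275. 286.] 2342 [
[... 903 characters left out ...]
 -38.  60.] [ 507. -338.    0.] [652.  21. 105.]
bar_grip 0.95 [312. 341.] 555 [532. 403. 215.] [514. 290.  77.] [552. 423. 272.]
bar 0.73 [308. 342.] 546 [531. 404. 219.] [512. 330.  79.] [548. 423. 272.]
bay_floor 0.73 [313. 377.] 16306 [533. 365.  75.] [393. 187.  14.] [682. 458. 200.]
drill 0.9 [333. 169.] 2199 [ 551. -497.  149.] [ 482. -549.    8.] [ 654. -474.  217.]
cup 0.98 [225. 305.] 1377 [769. 130.  65.] [735.  70.   2.] [808. 148.  96.]
cup 0.53 [309. 276.] 1324 [583. -40.  58.] [ 506. -405.   -1.] [659.  21. 105.]
screwdriver 0.8 [406. 305.] 438 [327.  20.  19.] [280. -25.  -0.] [405.  29.  27.]
bit_set 0.59 [245. 276.] 1272 [753. -62.  20.] [ 708. -149.    3.] [819.  14.  34.]
```

Run:
```python
import cv2
im=cv2.imread("pics/scene0.png")[90:390,130:530]
cv2.imwrite("pics/scene0c.png",cv2.resize(im,None,fx=2,fy=2,interpolation=cv2.INTER_CUBIC))
```

```text
(no output)
```

View pics/scene0c.png

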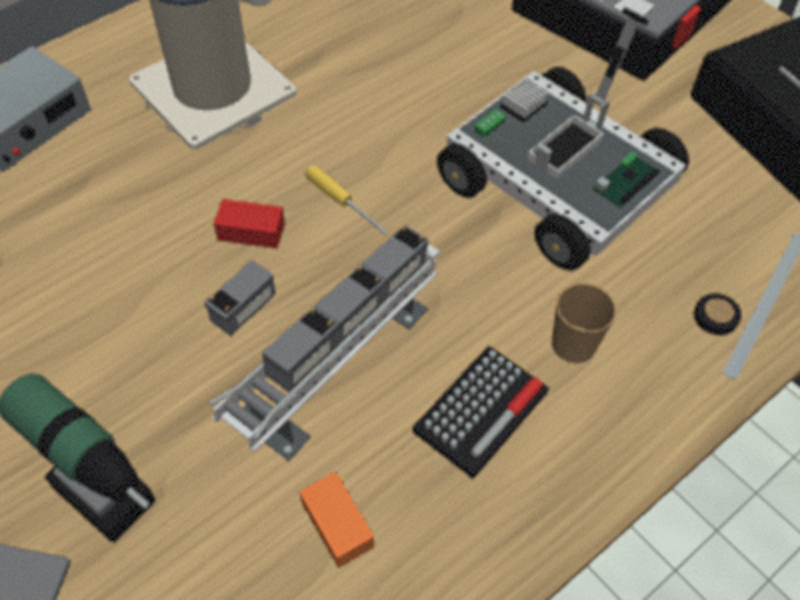

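The lane runs away from its low front (crop ~(420,250)) to its high end (~(240,420)). The grey new pack is alone at ~(240,297), with the red look-alike at ~(250,222) and the orange one at ~(337,518). The rover is at upper right with its bar leaning back. Next I measure the poses.

```bash
cat > m.py <<'E'
from h import *
def rect(W,sel,name):
    p=W[sel]; 
    if len(p)<20: print(name,"few",len(p)); return
    (c,s,a)=cv2.minAreaRect(p[:,:2].astype(np.float32)); print(name,len(p),"c",np.round(c,1),"size",np.round(s,1),"ang",round(a,2),"z",np.round(np.median(p[:,2]),1))
    return c,s,a
def run(W,tag):
    x,y,z=W[...,0],W[...,1],W[...,2]
    b=lambda x0,x1,y0,y1,z0,z1:(x>x0)&(x<x1)&(y>y0)&(y<y1)&(z>z0)&(z<z1)
    rect(W,b(380,480,-290,-150,46,56),tag+" new top")
    rect(W,b(470,660,-310,40,108,150),tag+" lane packs top")
    rect(W,b(470,680,-390,40,50,160),tag+" lane all")
    rect(W,b(380,720,130,460,68,80),tag+" deck")
    rect(W,b(490,620,200,380,85,97),tag+" tray rim")
    q=b(490,590,360,450,225,290); rect(W,q,tag+" bar top"); 
    if q.sum(): print(np.round(W[q].max(0)),np.round(W[q].mean(0)))
    q=b(490,590,330,450,125,300)
    p=W[q]; 
    if len(p)>10:
        l=cv2.fitLine(p.astype(np.float32),cv2.DIST_HUBER,0,.01,.01).ravel(); print("bar line",np.round(l,3))
if __name__=="__main__":
    for f in ["scene0","side0"]: run(np.load(f"pics/{f}.npy"),f)
E
python3 m.py
python3 - <<'E'
from h import *
c,R,t=cal("wrist"); o=get_obs(); Rt=cv2.Rodrigues(np.array(o["orientation"]))[0]
print("wrist cam in tool",np.round(Rt.T@(-R.T@t-o["ee_pos"])),np.round(Rt.T@R.T,2).tolist(),np.round(Rt,3).tolist(),c["fx"])
E
```

```text
scene0 new top 425 c [ 426. -220.] size [47. 99.] ang 11.98 z 52.8
scene0 lane packs top 1810 c [ 575.3 -139.3] size [ 48.7 306.7] ang 11.35 z 127.5
scene0 lane all 3942 c [ 578.9 -166.4] size [ 78.2 390. ] ang 12.85 z 105.1
scene0 deck 4058 c [541.7 309.3] size [303.2 276.1] ang 5.42 z 75.1
scene0 tray rim 159 c [542.3 315.6] size [ 59.4 130.4] ang 5.88 z 89.9
scene0 bar top 127 c [533.2 412.2] size [41.9 18.3] ang 7.3 z 257.2
[554. 422. 273.] [533. 413. 255.]
bar line [-2.30000e-02  2.94000e-01  9.56000e-01  5.34334e+02  3.98881e+02
  2.06237e+02]
side0 new top 278 c [ 423.3 -220.1] size [ 43.6 104.4] ang 10.73 z 52.4
side0 lane packs top 1110 c [ 570.8 -131. ] size [ 43.6 294.9] ang 12.39 z 124.9
side0 lane all 2144 c [ 580.5 -165.4] size [ 77.2 391.1] ang 11.39 z 111.3
side0 deck 9348 c [540.1 312. ] size [300.7 277.8] ang 5.61 z 74.3
side0 tray rim 228 c [566.5 316.4] size [112.4 125.8] ang 3.86 z 90.2
side0 bar top 254 c [530.  414.7] size [42.  18.9] ang 6.79 z 265.4
[551. 426. 272.] [530. 416. 258.]
bar line [-3.00000e-02  2.86000e-01  9.58000e-01  5.32112e+02  4.00553e+02
  2.05171e+02]
wrist cam in tool [  -1.  -74. -162.] [[1.0, -0.0, 0.0], [0.0, 0.96, 0.27], [-0.0, -0.27, 0.96]] [[0.409, -0.912, 0.0], [-0.912, -0.409, -0.0], [0.0, 0.0, -1.0]] 384.55644320629335
```

```bash
python3 -m inch '[{"tx":-2.8,"ty":-4,"tz":-1},{"tx":-2.8,"ty":-4,"tz":-1},{"tx":-2.8,"ty":-4,"tz":-1},{"tx":-2.8,"ty":-4,"tz":-1},{"tx":-2.8,"ty":-4,"tz":-1},{"tx":-2.8,"ty":-4,"tz":-1},{"tx":-2.8,"ty":-4,"tz":-1},{"tx":-2.8,"ty":-4,"tz":-1},{"tx":-2.8,"ty":-4},{"tx":-2.8,"ty":-4},{"tx":-2.8,"ty":-4},{"tx":-2.8,"ty":-4}]'
python3 -m inch '[{"az":-10},{"az":-10},{"az":-10},{"az":-10},{"az":-10},{"az":-10},{"az":-10},{"az":-8},{},{}]'
python3 - <<'E'
from m import *
o=get_obs(); print(o["t"],np.round(o["ee_pos"]),o["orientation"],o["qpos"])
im,W=snap("wrist","w1"); run(W,"w1")
E
```

```text
1.1 [ 256. -570.  223.] [ 2.63729153e+00 -1.70705252e+00  4.91053402e-05] [-1.16798026e+00  4.23080464e-01  1.62987437e+00 -2.03938456e-05
  1.08858792e+00 -1.90566063e-02]
w1 new top few 0
w1 lane packs top few 0
w1 lane all few 0
w1 deck few 0
w1 tray rim few 0
w1 bar top few 0$[0]: bad value
$[0]: bad value
```

View pics/w1.png

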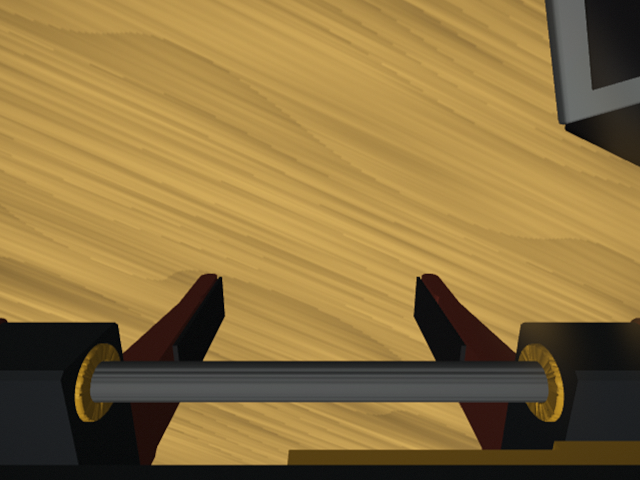

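The picture shows only bare bench and the fingers, because the rows were refused: every key is required.

```bash
python3 -m inch '[{"tx":-2.8,"ty":-4,"tz":-1,"ax":0,"ay":0,"az":0,"jaw":1},{"tx":-2.8,"ty":-4,"tz":-1,"ax":0,"ay":0,"az":0,"jaw":1},{"tx":-2.8,"ty":-4,"tz":-1,"ax":0,"ay":0,"az":0,"jaw":1},{"tx":-2.8,"ty":-4,"tz":-1,"ax":0,"ay":0,"az":0,"jaw":1},{"tx":-2.8,"ty":-4,"tz":-1,"ax":0,"ay":0,"az":0,"jaw":1},{"tx":-2.8,"ty":-4,"tz":-1,"ax":0,"ay":0,"az":0,"jaw":1},{"tx":-2.8,"ty":-4,"tz":-1,"ax":0,"ay":0,"az":0,"jaw":1},{"tx":-2.8,"ty":-4,"tz":-1,"ax":0,"ay":0,"az":0,"jaw":1},{"tx":-2.8,"ty":-4,"tz":-1,"ax":0,"ay":0,"az":0,"jaw":1},{"tx":-2.8,"ty":-4,"tz":-1,"ax":0,"ay":0,"az":0,"jaw":1},{"tx":-2.8,"ty":-4,"tz":0,"ax":0,"ay":0,"az":0,"jaw":1},{"tx":-2.8,"ty":-4,"tz":0,"ax":0,"ay":0,"az":0,"jaw":1}]'
python3 -m inch '[{"tx":0,"ty":0,"tz":0,"ax":0,"ay":0,"az":-10,"jaw":1},{"tx":0,"ty":0,"tz":0,"ax":0,"ay":0,"az":-10,"jaw":1},{"tx":0,"ty":0,"tz":0,"ax":0,"ay":0,"az":-10,"jaw":1},{"tx":0,"ty":0,"tz":0,"ax":0,"ay":0,"az":-10,"jaw":1},{"tx":0,"ty":0,"tz":0,"ax":0,"ay":0,"az":-10,"jaw":1},{"tx":0,"ty":0,"tz":0,"ax":0,"ay":0,"az":-10,"jaw":1},{"tx":0,"ty":0,"tz":0,"ax":0,"ay":0,"az":-10,"jaw":1},{"tx":0,"ty":0,"tz":0,"ax":0,"ay":0,"az":-8,"jaw":1},{"tx":0,"ty":0,"tz":0,"ax":0,"ay":0,"az":0,"jaw":1}]'
python3 - <<'E'
from m import *
o=get_obs(); print(o["t"],np.round(o["ee_pos"]),o["orientation"],o["qpos"])
im,W=snap("wrist","w2"); run(W,"w2")
E
```

```text
t: 2.65
ee_pos: [557.0, -65.6, 323.1]
orientation: [-2.637, 1.707, -0.001]
ft_force: [0.7, -1.0, 0.4]
width: 87.8
t: 3.78
ee_pos: [556.2, -67.1, 322.7]
orientation: [-3.124, -0.331, -0.0]
ft_force: [0.3, 1.1, -0.4]
width: 87.7
3.775 [556. -67. 323.] [-3.12410603e+00 -3.30980878e-01 -8.65935948e-05] [-1.41321031e-01  2.25151751e-01  1.67218383e+00  1.70825727e-05
  1.24420429e+00 -3.52427427e-01]
w2 new top 1298 c [ 420.1 -205.9] size [43.1 67.8] ang 11.49 z 51.9
w2 lane packs top 10443 c [ 575.9 -153.8] size [ 47.4 332.3] ang 13.41 z 124.0
w2 lane all 16250 c [ 577.3 -169.1] size [ 79.4 386.4] ang 12.83 z 116.8
w2 deck few 0
w2 tray rim few 0
w2 bar top few 0
```

View pics/w2.png

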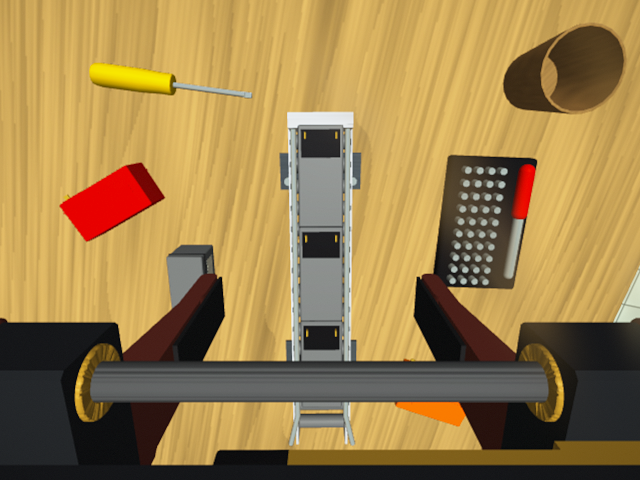

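The wrist view shows the three lane packs, tabs towards the front, with the front one at ~(320,175) against the stop at ~(320,120). The new pack is partly hidden at (190,275).

Run:
```python
from h import *
import cv2
W=np.load("pics/w2.npy"); im=cv2.imread("pics/w2.png").astype(int)
W=W.reshape(-1,3); C=im.reshape(-1,3)
a=np.radians(12.); 
for it in range(3):
    ex=np.array([np.sin(a),-np.cos(a)]); ey=np.array([np.cos(a),np.sin(a)])
    o=np.array([573.,-135.])
    X=(W[:,:2]-o)@ex; Y=(W[:,:2]-o)@ey; Z=W[:,2]
    # pack top height model at X: center(-38)->101; top z~127+.105*(X)
    s=(abs(Y)<45)&(X>-160)&(X<60)&(abs(Z-(127.+.105*X))<5)
    # per-slice mid y
    mids=[];xs=[]
    for x in np.arange(-135,55,10):
        q=s&(abs(X-x)<5)
        if q.sum()>30:
            lo,hi=np.percentile(Y[q],[1,99]); mids.append((lo+hi)/2); xs.append(x)
    p=np.polyfit(xs,mids,1); a+=p[0] ; print(np.degrees(a),p, np.round(mids,1))
t=(abs(Y-p[1])<16)&s
print("z fit",np.polyfit(X[t],Z[t],1))
# profile along X at center
for x in np.arange(-160,-20,3):
    q=(abs(Y-p[1])<8)&(abs(X-x)<1.5)
    if q.sum(): print(x,np.round(np.median(Z[q]),1),np.median(C[q],0),end=' | ')
print()
# new pack
n=(W[:,0]>380)&(W[:,0]<480)&(W[:,1]>-290)&(W[:,1]<-150)&(Z>48)&(Z<56)
X=(W[n,:2]-o)@ex; Y=(W[n,:2]-o)@ey; print("new",np.percentile(X,[1,99]),np.percentile(Y,[1,99]))
# label-free: slices for angle
```

```text
12.277348925642519 [ 0.00484065 -1.45522077] [-2.5 -2.  -1.9 -1.9 -1.9 -1.9 -1.9 -1.8 -1.3 -1.3 -1.4 -1.9 -1.8 -1.8
 -1.3 -1.3 -1.3 -1.3 -1.2]
12.274765684171825 [-4.50860690e-05 -1.45778895e+00] [-1.8 -1.3 -1.4 -1.4 -1.4 -1.5 -1.5 -1.5 -1.1 -1.1 -1.2 -1.8 -1.8 -1.8
 -1.4 -1.4 -1.4 -1.5 -1.5]
12.27476250907207 [-5.54159448e-08 -1.45779699e+00] [-1.8 -1.3 -1.4 -1.4 -1.4 -1.5 -1.5 -1.5 -1.1 -1.1 -1.2 -1.8 -1.8 -1.8
 -1.4 -1.4 -1.4 -1.5 -1.5]
z fit [1.0468211e-01 1.2746965e+02]
-157 81.3 [236.  234.  230.5] | -154 81.7 [236. 234. 230.] | -151 82.3 [238. 236. 232.] | -148 83.2 [212. 210. 204.] | -145 111.8 [149. 151. 148.] | -142 112.8 [42. 42. 42.] | -139 113.3 [43.  42.  42.5] | -136 113.7 [43. 41. 42.] | -133 114.0 [42. 41. 41.] | -130 114.2 [41. 40. 40.] | -127 114.7 [41. 39. 40.] | -124 115.0 [41. 39. 40.] | -121 115.3 [40. 38. 39.] | -118 115.1 [86. 86. 85.] | -115 115.0 [152.  154.  150.5] | -112 115.5 [151. 153. 149.] | -109 115.9 [150. 152. 149.] | -106 116.1 [150. 152. 149.] | -103 116.4 [150. 152. 148.] | -100 417.5 [67. 67. 66.] | -97 419.6 [98. 99. 96.] | -94 436.2 [26. 23. 22.] | -91 430.5 [ 27.  97. 129.] | -88 429.8 [ 27.  97. 129.] | -85 118.5 [147. 150. 146.] | -82 118.4 [147. 150. 146.] | -79 118.9 [147. 149. 146.] | -76 119.6 [146. 148. 145.] | -73 119.7 [146. 149. 144.] | -70 120.0 [146. 147. 145.] | -67 120.3 [145. 147. 145.] | -64 120.7 [145. 147. 143.] | -61 121.0 [145. 146. 143.] | -58 121.0 [144. 146. 143.] | -55 121.4 [144. 147. 142.] | -52 121.1 [95. 96. 94.] | -49 121.7 [145. 147. 144.] | -46 122.9 [37.5 36.5 36.5] | -43 123.6 [31. 29. 30.] | -40 123.8 [31. 29. 30.] | -37 124.0 [31. 29. 30.] | -34 124.5 [31. 29. 29.] | -31 124.8 [30. 28. 29.] | -28 125.2 [30. 28. 29.] | -25 125.5 [29. 28. 29.] | -22 125.8 [56. 55. 54.] | 
new [ 3.18117951 65.13720434] [-185.43888961 -143.3207349 ]
```

```bash
python3 -m inch '[{"tx":0,"ty":0,"tz":0,"ax":-6,"ay":0,"az":-0.2,"jaw":1},{"tx":0.05,"ty":-3.7,"tz":0,"ax":0,"ay":0,"az":0,"jaw":1},{"tx":0,"ty":0,"tz":4,"ax":0,"ay":0,"az":0,"jaw":1},{"tx":0,"ty":0,"tz":4,"ax":0,"ay":0,"az":0,"jaw":1},{"tx":0,"ty":0,"tz":4,"ax":0,"ay":0,"az":0,"jaw":1},{"tx":0,"ty":0,"tz":4,"ax":0,"ay":0,"az":0,"jaw":1},{"tx":0,"ty":0,"tz":2,"ax":0,"ay":0,"az":0,"jaw":1},{"tx":0,"ty":0,"tz":0,"ax":0,"ay":0,"az":0,"jaw":1},{"tx":0,"ty":0,"tz":0,"ax":0,"ay":0,"az":0,"jaw":1}]'
```

```text
t: 4.95
ee_pos: [553.6, -49.5, 140.7]
orientation: [3.02, 0.325, 0.019]
ft_force: [-0.1, 0.4, 0.5]
width: 88.1
```

```bash
python3 -m inch '[{"tx":-0.05,"ty":0,"tz":2,"ax":0,"ay":0,"az":0,"jaw":1},{"tx":0,"ty":0,"tz":2,"ax":0,"ay":0,"az":0,"jaw":1},{"tx":0,"ty":0,"tz":1.4,"ax":0,"ay":0,"az":0,"jaw":1},{"tx":0,"ty":0,"tz":0,"ax":0,"ay":0,"az":0,"jaw":0},{"tx":0,"ty":0,"tz":0,"ax":0,"ay":0,"az":0,"jaw":0},{"tx":0,"ty":0,"tz":0,"ax":0,"ay":0,"az":0,"jaw":0},{"tx":0,"ty":0,"tz":0,"ax":0,"ay":0,"az":0,"jaw":0}]'
```

```text
t: 5.82
ee_pos: [553.9, -55.1, 86.6]
orientation: [3.02, 0.327, 0.018]
ft_force: [0.1, -0.8, -0.9]
width: 51.4
```

```bash
python3 -m inch '[{"tx":0,"ty":0,"tz":0,"ax":0,"ay":0,"az":0,"jaw":0},{"tx":0,"ty":0,"tz":0,"ax":0,"ay":0,"az":0,"jaw":0},{"tx":0,"ty":0,"tz":0,"ax":0,"ay":0,"az":0,"jaw":0}]'
```

```text
t: 6.2
ee_pos: [554.5, -55.1, 86.6]
orientation: [3.019, 0.327, 0.02]
ft_force: [3.2, 0.2, 2.5]
width: 42.8
```

```bash
python3 -m inch '[{"tx":0,"ty":0,"tz":-0.7,"ax":0,"ay":0,"az":0,"jaw":0},{"tx":0,"ty":0,"tz":-1,"ax":0,"ay":0,"az":0,"jaw":0},{"tx":0,"ty":0,"tz":-1.5,"ax":0,"ay":0,"az":0,"jaw":0},{"tx":0,"ty":0,"tz":-2.5,"ax":0,"ay":0,"az":0,"jaw":0},{"tx":0,"ty":0,"tz":-3,"ax":0,"ay":0,"az":0,"jaw":0},{"tx":0,"ty":0,"tz":-3,"ax":0,"ay":0,"az":0,"jaw":0},{"tx":0,"ty":0,"tz":-3,"ax":0,"ay":0,"az":0,"jaw":0},{"tx":0,"ty":0,"tz":-3,"ax":0,"ay":0,"az":0,"jaw":0},{"tx":0,"ty":0,"tz":0,"ax":0,"ay":0,"az":0,"jaw":0}]'
python3 - <<'E'
from m import *
o=get_obs(); print(o["t"],o["width"],o["ee_pos"],o["ft_force"])
im,W=snap("wrist","w3"); run(W,"w3")
im,W=snap("scene","s3"); run(W,"s3")
E
```

```text
t: 7.32
ee_pos: [550.7, -36.4, 265.0]
orientation: [3.02, 0.327, 0.025]
ft_force: [-0.7, 0.4, -2.1]
width: 42.8
7.325 42.767037663070916 [550.69622936 -36.36384655 264.98934653] [-0.65711886  0.39464918 -2.09328774]
w3 new top 1873 c [ 419. -201.] size [43.6 59.2] ang 11.16 z 52.0
w3 lane packs top 966 c [ 594.7 -242. ] size [42.6 27.3] ang 13.24 z 139.0
w3 lane all 4595 c [ 577.1 -165.8] size [ 74.  380.2] ang 12.79 z 84.8
w3 deck few 0
w3 tray rim few 0
w3 bar top few 0
s3 new top 433 c [ 425.6 -218.8] size [46.5 99.4] ang 12.39 z 52.5
s3 lane packs top 1302 c [ 585.9 -190.1] size [ 51.2 258.6] ang 14.08 z 129.4
s3 lane all 3792 c [ 580.5 -166.9] size [ 77.1 388.1] ang 12.73 z 94.5
s3 deck 3856 c [542.7 309.2] size [302.8 278. ] ang 5.83 z 75.0
s3 tray rim 177 c [559.2 314. ] size [129.4 106.5] ang 84.59 z 90.2
s3 bar top 128 c [532.5 416.4] size [32.6 28.3] ang 42.55 z 258.2
[554. 425. 274.] [533. 413. 255.]
bar line [-2.60000e-02  2.82000e-01  9.59000e-01  5.34244e+02  3.97780e+02
  2.03611e+02]
```

View pics/w3.png

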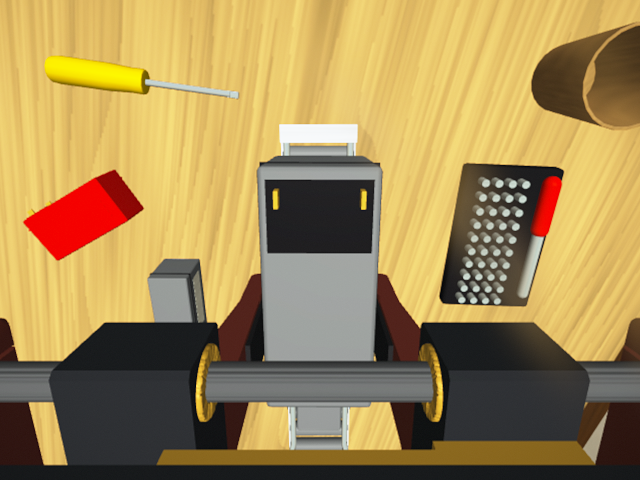

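The pack sits squarely in the fingers, tabs at ~(320,200), and the end stop is empty at (318,132). Next I level it, turn to the rover heading and look at the bay.

```bash
python3 -m inch '[{"tx":0,"ty":0,"tz":0,"ax":6,"ay":0,"az":0,"jaw":0},{"tx":0,"ty":0,"tz":0,"ax":0,"ay":0,"az":6.6,"jaw":0},{"tx":0.5,"ty":-4.5,"tz":0,"ax":0,"ay":0,"az":0,"jaw":0},{"tx":0.5,"ty":-4.5,"tz":0,"ax":0,"ay":0,"az":0,"jaw":0},{"tx":0.5,"ty":-4.5,"tz":0,"ax":0,"ay":0,"az":0,"jaw":0},{"tx":0.5,"ty":-4.5,"tz":0,"ax":0,"ay":0,"az":0,"jaw":0},{"tx":0.5,"ty":-4.5,"tz":0,"ax":0,"ay":0,"az":0,"jaw":0},{"tx":0,"ty":0,"tz":0,"ax":0,"ay":0,"az":0,"jaw":0},{"tx":0,"ty":0,"tz":0,"ax":0,"ay":0,"az":0,"jaw":0}]'
python3 - <<'E'
from m import *
o=get_obs(); print(o["t"],o["width"],o["ee_pos"],o["orientation"],o["ft_force"])
im,W=snap("wrist","w4"); run(W,"w4")
Rt=cv2.Rodrigues(np.array(o["orientation"]))[0]; T=(W-o["ee_pos"])@Rt; print("tool x dir",Rt[:,0])
q=(abs(T[...,0])<40)&(T[...,1]>-90)&(T[...,1]<-15)&(T[...,2]>-45)&(T[...,2]<-15)
p=T[q]; print("pack in tool",np.percentile(p,[1,50,99],axis=0).round(1)); rect(T,q,"pack tool")
E
```

```text
t: 8.55
ee_pos: [551.0, 188.8, 260.6]
orientation: [3.137, 0.159, -0.005]
ft_force: [0.1, -0.2, -2.3]
width: 43.0
8.55 42.9538888564369 [550.98601    188.8258878  260.59786328] [ 3.13653257  0.15877006 -0.00468465] [ 0.14501334 -0.20727202 -2.34681623]
w4 new top few 0
w4 lane packs top 1199 c [548.9 -33.4] size [43.4 33.4] ang 11.67 z 116.2
w4 lane all 2549 c [557.8 -62.9] size [67.1 95.1] ang 12.55 z 105.9
w4 deck 48747 c [544.3 267.3] size [301.2 189.6] ang 5.49 z 74.3
w4 tray rim 1150 c [568.7 308.3] size [113.3 104.1] ang 5.84 z 90.8
w4 bar top few 0
tool x dir [ 0.99488397  0.10097867 -0.00303212]
pack in tool [[-21.7 -62.6 -37.2]
 [ -0.8 -41.5 -32.1]
 [ 20.  -15.6 -21.7]]
pack tool 16202 c [ -0.8 -38.9] size [43.4 47.9] ang 0.22 z -32.1
```

View pics/w4.png

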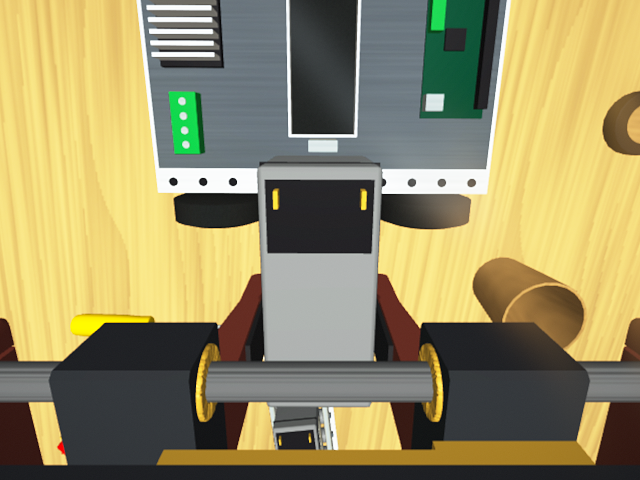

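The bay opening spans columns ~290–357 with its near wall at row ~136; the hold-down latch plate is in front of it, and the pack is level in the fingers. Next I fit the bay.

```bash
cat > b.py <<'E'
from m import *
import sys
a=np.radians(5.6); ex=np.array([np.cos(a),np.sin(a)]); ey=np.array([-np.sin(a),np.cos(a)]); o=np.array([542.,312.])
for f in sys.argv[1:]:
    W=np.load(f"pics/{f}.npy").reshape(-1,3); W=W[~np.isnan(W[:,0])]
    X=(W[:,:2]-o)@ex; Y=(W[:,:2]-o)@ey; Z=W[:,2]
    q=(abs(X)<45)&(abs(Y)<64)&(Z>87)&(Z<95)
    print(f,q.sum(),"zmed",np.median(Z[q]))
    h,e=np.histogram(X[q&(abs(Y)<45)],np.arange(-45,46,2)); print("X",dict((int(e[i]),int(h[i])) for i in range(len(h)) if h[i]))
    h,e=np.histogram(Y[q&(abs(X)<20)],np.arange(-64,65,2)); print("Y",dict((int(e[i]),int(h[i])) for i in range(len(h)) if h[i]))
    q=(abs(X)<60)&(abs(Y)<70)&(Z<84)
    fl=q&(abs(X)<22)&(abs(Y)<45); print("floor z",np.median(Z[fl]) if fl.any() else None)
    for s in (-1,1):
        k=(s*X>22)&(s*X<34)&(abs(Y)<45)&(Z>87)&(Z<95)
        if k.sum()>15: print("wall",s,np.polyfit(Y[k],X[k],1).round(3))
E
python3 b.py w4 scene0 side0
```

```text
w4 1019 zmed 90.88543776834058
X {-31: 208, -29: 143, 23: 110, 25: 253}
Y {-60: 26, -58: 48, -56: 96}
floor z 76.99587491239572
wall -1 [ -0.    -29.213]
wall 1 [1.0000e-03 2.5489e+01]
scene0 118 zmed 90.69520874106553
X {-31: 2, -29: 9, -27: 7, -25: 2, 25: 6, 27: 19, 29: 6}
Y {-62: 4, -60: 6, -58: 4, -56: 2, -54: 2, -50: 1, 50: 3, 52: 8, 54: 4, 56: 3, 58: 2, 60: 1}
floor z 77.92520745157347
wall -1 [-1.0000e-02 -2.6965e+01]
wall 1 [-8.0000e-03  2.8042e+01]
side0 178 zmed 90.58757930301371
X {-31: 27, -29: 9, 23: 17, 25: 15}
Y {-60: 2, -58: 2, -56: 13, -54: 8, 50: 1, 52: 18, 54: 16, 56: 1}
floor z 77.33874511401655
wall -1 [ 4.0000e-03 -2.9624e+01]
wall 1 [-7.0000e-03  2.5069e+01]
```

```bash
python3 -m inch '[{"tx":0.1,"ty":-3.6,"tz":0,"ax":0,"ay":0,"az":0,"jaw":0},{"tx":0.1,"ty":-3.6,"tz":0,"ax":0,"ay":0,"az":0,"jaw":0},{"tx":0.04,"ty":-3.6,"tz":0,"ax":0,"ay":0.3,"az":0,"jaw":0},{"tx":0,"ty":0,"tz":3,"ax":0,"ay":0,"az":0,"jaw":0},{"tx":0,"ty":0,"tz":3,"ax":0,"ay":0,"az":0,"jaw":0},{"tx":0,"ty":0,"tz":3,"ax":0,"ay":0,"az":0,"jaw":0},{"tx":0,"ty":0,"tz":3,"ax":0,"ay":0,"az":0,"jaw":0},{"tx":0,"ty":0,"tz":1,"ax":0,"ay":0,"az":0,"jaw":0},{"tx":0,"ty":0,"tz":0,"ax":0,"ay":0,"az":0,"jaw":0},{"tx":0,"ty":0,"tz":0,"ax":0,"ay":0,"az":0,"jaw":0}]'
python3 - <<'E'
from m import *
o=get_obs(); print(o["t"],o["width"],o["ee_pos"],o["orientation"],o["ft_force"])
print(cv2.Rodrigues(np.array(o["orientation"]))[0].round(3).tolist())
im,W=snap("wrist","w5");im,W=snap("side","s5");
E
python3 b.py w5
```

```text
t: 9.85
ee_pos: [545.0, 297.2, 133.4]
orientation: [-3.137, -0.157, -0.011]
ft_force: [0.0, -0.0, -2.4]
width: 43.1
9.85 43.11677203238154 [545.0037171  297.19837627 133.37410226] [-3.13657252 -0.15722712 -0.01074981] [ 0.02848828 -0.03268747 -2.40428748]
[[0.995, 0.1, 0.007], [0.1, -0.995, 0.001], [0.007, -0.001, -1.0]]
w5 624 zmed 90.94073762244813
X {-31: 17, -29: 11, 25: 3}
Y {52: 230, 54: 76, 56: 4, 58: 8, 60: 2}
floor z 75.43225139478793
wall -1 [ -0.164 -22.161]
```

```bash
python3 -m inch '[{"tx":-0.25,"ty":0,"tz":0,"ax":0,"ay":-0.4,"az":0,"jaw":0},{"tx":0,"ty":0,"tz":1,"ax":0,"ay":0,"az":0,"jaw":0},{"tx":0,"ty":0,"tz":0,"ax":0,"ay":0,"az":0,"jaw":0},{"tx":0,"ty":0,"tz":0,"ax":0,"ay":0,"az":0,"jaw":0}]'
python3 - <<'E'
from m import *
o=get_obs(); print(o["ee_pos"],cv2.Rodrigues(np.array(o["orientation"]))[0].round(3).tolist())
im,W=snap("side","s6"); cv2.imwrite("pics/s6c.png",cv2.resize(im[270:450,220:420,::-1],None,fx=4,fy=3))
E
```

```text
t: 10.45
ee_pos: [541.4, 296.8, 121.8]
orientation: [3.137, 0.158, -0.004]
ft_force: [-0.6, 0.2, -2.8]
width: 43.0
[541.44678498 296.82830631 121.79591992] [[0.995, 0.101, -0.002], [0.101, -0.995, -0.0], [-0.002, 0.0, -1.0]]
```

View pics/s6c.png

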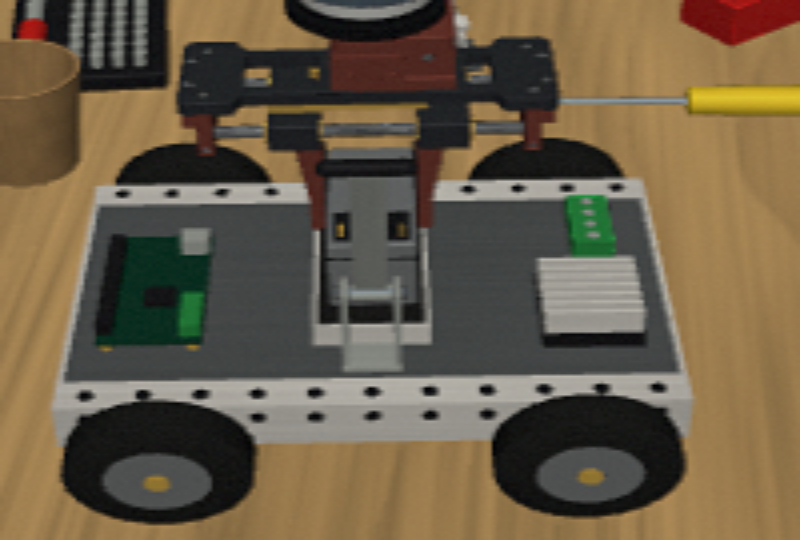

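The pack hangs centred over the tray, at ~(370,260) in the crop, and the bar behind it is clear of the gripper.

```bash
python3 -m inch '[{"tx":0.05,"ty":0,"tz":1,"ax":0,"ay":0,"az":0,"jaw":0},{"tx":0,"ty":0,"tz":0.8,"ax":0,"ay":0,"az":0,"jaw":0},{"tx":0,"ty":0,"tz":0.4,"ax":0,"ay":0,"az":0,"jaw":0},{"tx":0,"ty":0,"tz":0.1,"ax":0,"ay":0,"az":0,"jaw":0},{"tx":0,"ty":0,"tz":0.1,"ax":0,"ay":0,"az":0,"jaw":0},{"tx":0,"ty":0,"tz":0,"ax":0,"ay":0,"az":0,"jaw":0}]'
```

```text
t: 11.25
ee_pos: [542.2, 297.0, 98.2]
orientation: [-3.138, -0.158, 0.003]
ft_force: [-0.7, 0.3, -2.4]
width: 43.3
```

```bash
python3 -m inch '[{"tx":0,"ty":0,"tz":0.1,"ax":0,"ay":0,"az":0,"jaw":0},{"tx":0,"ty":0,"tz":0.05,"ax":0,"ay":0,"az":0,"jaw":0},{"tx":0,"ty":0,"tz":0,"ax":0,"ay":0,"az":0,"jaw":0}]'; python3 -m inch '[{"tx":0,"ty":0,"tz":0,"ax":0,"ay":0,"az":0,"jaw":0.8},{"tx":0,"ty":0,"tz":0,"ax":0,"ay":0,"az":0,"jaw":0.8},{"tx":0,"ty":0,"tz":0,"ax":0,"ay":0,"az":0,"jaw":0.8},{"tx":0,"ty":0,"tz":0,"ax":0,"ay":0,"az":0,"jaw":0.8},{"tx":0,"ty":0,"tz":-2,"ax":0,"ay":0,"az":0,"jaw":0.8},{"tx":0,"ty":0,"tz":-5,"ax":0,"ay":0,"az":0,"jaw":0.8},{"tx":0,"ty":0,"tz":-5,"ax":0,"ay":0,"az":0,"jaw":0.8},{"tx":0,"ty":0,"tz":-4,"ax":0,"ay":0,"az":0,"jaw":0.8},{"tx":0,"ty":0,"tz":0,"ax":0,"ay":0,"az":0,"jaw":0}]'
python3 - <<'E'
from m import *
o=get_obs(); print(o["t"],o["ee_pos"],o["width"])
for n,f in (("side","s7"),("scene","c7")):
    im,W=snap(n,f)
    a=np.radians(5.6); ex=np.array([np.cos(a),np.sin(a)]); ey=np.array([-np.sin(a),np.cos(a)]); b=np.array([540.2,311.])
    X=(W[...,:2]-b)@ex; Y=(W[...,:2]-b)@ey; Z=W[...,2]
    T=np.stack([X,Y,Z],-1)
    rect(T,(abs(X)<40)&(abs(Y)<70)&(Z>120)&(Z<133),f+" pack top")
    q=(abs(X)<40)&(Y>50)&(Z>120)&(Z<290); rect(T,(abs(X)<40)&(Y>60)&(Z>225)&(Z<290),"grip"); l=cv2.fitLine(T[q].astype(np.float32),cv2.DIST_HUBER,0,.01,.01).ravel(); print(l.round(3),np.percentile(T[q],[2,98],axis=0).round(1).tolist())
E
```

```text
t: 11.62
ee_pos: [542.2, 297.0, 97.2]
orientation: [-3.137, -0.158, 0.002]
ft_force: [-2.2, -1.1, 4.6]
width: 43.0
t: 12.75
ee_pos: [544.4, 298.0, 262.0]
orientation: [-3.134, -0.158, -0.009]
ft_force: [-0.0, 0.4, -0.4]
width: 63.7
12.75 [544.38491508 298.01293634 262.04010381] 63.658699591410034
s7 pack top 440 c [-1.1 10.8] size [ 42.2 118.3] ang 0.44 z 129.2
grip 257 c [ -0.3 104.3] size [18.9 41.8] ang 86.95 z 265.4
[-1.00000e-03  2.90000e-01  9.57000e-01  5.63000e-01  9.00220e+01
  2.05053e+02] [[-17.6, 64.3, 129.5], [17.4, 112.6, 271.6]]
c7 pack top 410 c [2.5 1.2] size [136.9  45.7] ang 89.26 z 129.4
grip few 11
[1.10000e-02 2.90000e-01 9.57000e-01 3.46600e+00 7.93270e+01 1.78885e+02] [[-12.3, 58.5, 122.4], [16.7, 94.6, 231.4]]
```

The pack is seated: top at z 129 as expected, and centred. The bar stands at q≈1.87 with the grip at Y≈107, Z≈266. Next the closed fingers go behind it.

```bash
python3 -m inch '[{"tx":-0.25,"ty":0,"tz":-4,"ax":0,"ay":0,"az":0,"jaw":0},{"tx":0,"ty":-5.2,"tz":0,"ax":0,"ay":0,"az":0,"jaw":0},{"tx":0,"ty":-5.2,"tz":0,"ax":0,"ay":0,"az":0,"jaw":0},{"tx":0,"ty":-5.2,"tz":0,"ax":0,"ay":0,"az":0,"jaw":0},{"tx":0,"ty":0,"tz":0,"ax":0,"ay":0,"az":0,"jaw":0},{"tx":0,"ty":0,"tz":2.5,"ax":0,"ay":0,"az":0,"jaw":0},{"tx":0,"ty":0,"tz":2.5,"ax":0,"ay":0,"az":0,"jaw":0},{"tx":0,"ty":0,"tz":0,"ax":0,"ay":0,"az":0,"jaw":0}]'
```

```text
t: 13.85
ee_pos: [522.9, 449.6, 243.4]
orientation: [3.133, 0.157, -0.011]
ft_force: [-0.6, 0.2, -0.2]
width: 0.6
```

```bash
python3 -m inch '[{"tx":0.2,"ty":2.2,"tz":0,"ax":0,"ay":0,"az":0,"jaw":0},{"tx":0,"ty":2.2,"tz":0,"ax":0,"ay":0,"az":0,"jaw":0},{"tx":0,"ty":2.2,"tz":0,"ax":0,"ay":0,"az":0,"jaw":0},{"tx":0,"ty":2.2,"tz":0,"ax":0,"ay":0,"az":0,"jaw":0},{"tx":0,"ty":2.2,"tz":0,"ax":0,"ay":0,"az":0,"jaw":0},{"tx":0,"ty":2.2,"tz":0,"ax":0,"ay":0,"az":0,"jaw":0},{"tx":0,"ty":0,"tz":0,"ax":0,"ay":0,"az":0,"jaw":0}]'
python3 -m inch '[{"tx":0,"ty":-0.3,"tz":-1.5,"ax":0,"ay":0,"az":0,"jaw":0},{"tx":0,"ty":0,"tz":-2,"ax":0,"ay":0,"az":0,"jaw":0},{"tx":0,"ty":2.4,"tz":0,"ax":0,"ay":0,"az":0,"jaw":0},{"tx":0,"ty":0,"tz":0,"ax":0,"ay":0,"az":0,"jaw":0}]'
python3 - <<'E'
from m import *
for n,f in (("side","s8"),("scene","c8")):
    im,W=snap(n,f)
    if n=="side": cv2.imwrite("pics/s8c.png",cv2.resize(im[230:450,200:440,::-1],None,fx=3,fy=2.7))
E
```

```text
t: 14.72
ee_pos: [539.6, 318.9, 246.7]
orientation: [3.137, 0.155, -0.003]
ft_force: [-0.2, 0.2, 0.5]
width: 0.4
t: 15.22
ee_pos: [541.5, 298.5, 281.6]
orientation: [3.137, 0.157, -0.003]
ft_force: [-0.5, 0.9, 0.5]
width: 0.3
```

View pics/s8c.png

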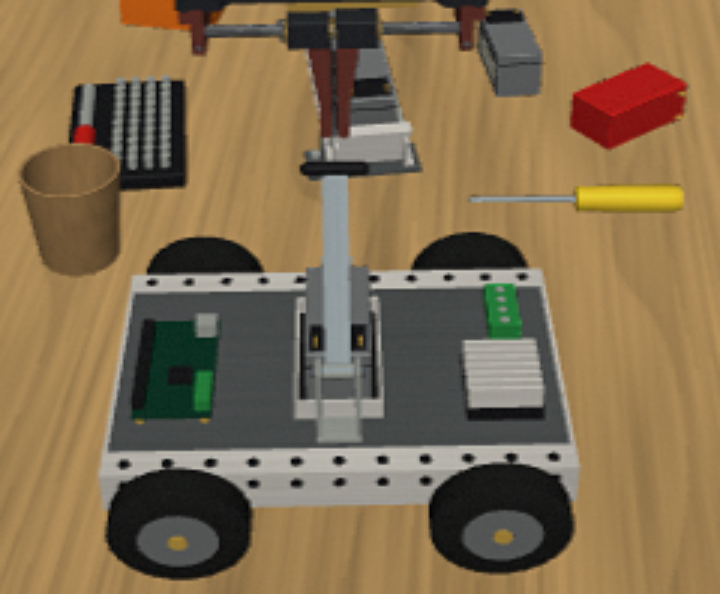

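The bar has moved over to ~1.0 rad and stays put; the fingers are just above the grip. Next I press it down along its arc.

```bash
python3 -m inch '[{"tx":0,"ty":0.8,"tz":2.3,"ax":0,"ay":0,"az":0,"jaw":0},{"tx":0,"ty":1.3,"tz":2.1,"ax":0,"ay":0,"az":0,"jaw":0},{"tx":0,"ty":1.8,"tz":2.1,"ax":0,"ay":0,"az":0,"jaw":0},{"tx":0,"ty":1.4,"tz":2.5,"ax":0,"ay":0,"az":0,"jaw":0},{"tx":0,"ty":0.8,"tz":2.6,"ax":0,"ay":0,"az":0,"jaw":0},{"tx":0,"ty":0.3,"tz":1.6,"ax":0,"ay":0,"az":0,"jaw":0},{"tx":0,"ty":0,"tz":0,"ax":0,"ay":0,"az":0,"jaw":0}]'
```

```text
t: 16.2
ee_pos: [546.9, 236.3, 148.1]
orientation: [3.137, 0.158, -0.007]
ft_force: [0.5, -0.3, -0.1]
width: 0.7
```

```bash
python3 -m inch '[{"tx":0,"ty":0,"tz":0.5,"ax":0,"ay":0,"az":0,"jaw":0},{"tx":0,"ty":0,"tz":0.4,"ax":0,"ay":0,"az":0,"jaw":0},{"tx":0,"ty":0,"tz":0.2,"ax":0,"ay":0,"az":0,"jaw":0},{"tx":0,"ty":0,"tz":0,"ax":0,"ay":0,"az":0,"jaw":0}]'
```

```text
t: 16.7
ee_pos: [547.7, 236.4, 138.6]
orientation: [3.138, 0.159, -0.003]
ft_force: [-0.0, 0.1, -1.7]
width: 0.4
```

```bash
python3 -m inch '[{"tx":0,"ty":0,"tz":0.2,"ax":0,"ay":0,"az":0,"jaw":0},{"tx":0,"ty":0,"tz":0,"ax":0,"ay":0,"az":0,"jaw":0}]'; python3 -m inch '[{"tx":0,"ty":0,"tz":0.1,"ax":0,"ay":0,"az":0,"jaw":0},{"tx":0,"ty":0,"tz":0,"ax":0,"ay":0,"az":0,"jaw":0}]';python3 - <<'E'
from m import *
im,W=snap("side","s9")
a=np.radians(5.6); ex=np.array([np.cos(a),np.sin(a)]); ey=np.array([-np.sin(a),np.cos(a)]); b=np.array([540.2,311.])
X=(W[...,:2]-b)@ex; Y=(W[...,:2]-b)@ey; Z=W[...,2]
for y in range(-90,100,10):
    q=(abs(X)<5)&(abs(Y-y)<4)&(Z>80); print(y,np.median(Z[q]) if q.sum() else None,end='; ')
E
```

```text
t: 16.95
ee_pos: [547.9, 236.3, 137.0]
orientation: [-3.137, -0.158, 0.002]
ft_force: [-1.4, 0.1, 3.3]
width: 0.1
t: 17.2
ee_pos: [548.0, 236.4, 136.6]
orientation: [-3.137, -0.158, 0.002]
ft_force: [-2.3, -0.0, 8.9]
width: 0.6
-90 488.5457291737748; -80 488.48364621837015; -70 184.48383663377408; -60 174.9173664336558; -50 268.81412911901316; -40 337.9313493223426; -30 239.59495063542568; -20 489.7770531081831; -10 447.0408508936482; 0 133.83656460523898; 10 133.3087767857874; 20 134.66209974984366; 30 133.49117184255488; 40 133.3344081588927; 50 98.35571541618017; 60 135.06997420747587; 70 135.14263668516287; 80 None; 90 None;
```

The bar is flat: its top reads z≈133.5 along its length, with 9 N against the stop. Next the new pack.

```bash
python3 -m inch '[{"tx":0,"ty":0,"tz":-4,"ax":0,"ay":0,"az":0,"jaw":1},{"tx":0,"ty":0,"tz":-6,"ax":0,"ay":0,"az":-5.7,"jaw":1},{"tx":0,"ty":0,"tz":-6,"ax":0,"ay":0,"az":0,"jaw":1},{"tx":0,"ty":0,"tz":0,"ax":0,"ay":0,"az":0,"jaw":1}]'
python3 -m inch '[{"tx":-1.2,"ty":4.5,"tz":0,"ax":0,"ay":0,"az":0,"jaw":1},{"tx":-2.2,"ty":4.3,"tz":0,"ax":0,"ay":0,"az":0,"jaw":1},{"tx":-2.2,"ty":4.3,"tz":0,"ax":0,"ay":0,"az":0,"jaw":1},{"tx":-2.2,"ty":4.3,"tz":0,"ax":0,"ay":0,"az":0,"jaw":1},{"tx":-2.2,"ty":4.3,"tz":0,"ax":0,"ay":0,"az":0,"jaw":1},{"tx":-2.2,"ty":4.3,"tz":0,"ax":0,"ay":0,"az":0,"jaw":1},{"tx":-2.2,"ty":4.3,"tz":0,"ax":0,"ay":0,"az":0,"jaw":1},{"tx":-2.2,"ty":4.3,"tz":0,"ax":0,"ay":0,"az":0,"jaw":1},{"tx":-2.2,"ty":4.3,"tz":0,"ax":0,"ay":0,"az":0,"jaw":1},{"tx":-2.2,"ty":4.3,"tz":0,"ax":0,"ay":0,"az":0,"jaw":1},{"tx":0,"ty":0,"tz":0,"ax":0,"ay":0,"az":0,"jaw":1},{"tx":0,"ty":0,"tz":0,"ax":0,"ay":0,"az":0,"jaw":1}]'
```

```text
t: 17.75
ee_pos: [550.7, 237.2, 301.1]
orientation: [-3.123, -0.313, -0.012]
ft_force: [0.8, -0.0, 0.3]
width: 37.1
t: 19.25
ee_pos: [427.6, -228.4, 294.9]
orientation: [-3.125, -0.312, 0.005]
ft_force: [0.1, 0.1, -0.2]
width: 87.8
```

```bash
python3 - <<'E'
from m import *
W=np.load("pics/s3.npy") if 0 else None
im,W=snap("scene","c10"); run(W,"c10")
im,W=snap("wrist","w10"); run(W,"w10")
E
python3 -m inch '[{"tx":-0.23,"ty":-0.9,"tz":0,"ax":0,"ay":0,"az":0,"jaw":1},{"tx":0,"ty":0,"tz":5,"ax":0,"ay":0,"az":0,"jaw":1},{"tx":0,"ty":0,"tz":5,"ax":0,"ay":0,"az":0,"jaw":1},{"tx":0,"ty":0,"tz":5,"ax":0,"ay":0,"az":0,"jaw":1},{"tx":0,"ty":0,"tz":5,"ax":0,"ay":0,"az":0,"jaw":1},{"tx":0,"ty":0,"tz":0,"ax":0,"ay":0,"az":0,"jaw":1},{"tx":0,"ty":0,"tz":0,"ax":0,"ay":0,"az":0,"jaw":1}]'
```

```text
c10 new top 419 c [ 425.3 -219.7] size [45.1 98.7] ang 11.82 z 52.4
c10 lane packs top 1088 c [ 579. -141.] size [ 53.6 313.3] ang 11.97 z 122.2
c10 lane all 3704 c [ 578.9 -167.7] size [ 79.4 387.8] ang 13.4 z 92.9
c10 deck 3591 c [541.3 308.6] size [303.9 274.5] ang 5.6 z 75.0
c10 tray rim 147 c [543.5 313.4] size [ 56.6 127.2] ang 4.03 z 90.9
c10 bar top few 0
bar line [-3.21000e-01  9.41000e-01  1.02000e-01  5.40768e+02  3.55953e+02
  1.33647e+02]
w10 new top 3643 c [ 423.  -220.8] size [43.  96.9] ang 11.88 z 52.2
w10 lane packs top 11684 c [ 564.6 -104.5] size [ 44.5 158.3] ang 12.44 z 122.9
w10 lane all 26162 c [ 576.1 -177.5] size [ 71.1 341.1] ang 14.59 z 99.8
w10 deck few 0
w10 tray rim few 0
w10 bar top few 0
t: 20.23
ee_pos: [424.6, -220.4, 97.3]
orientation: [3.125, 0.315, -0.001]
ft_force: [-0.3, -0.3, 0.7]
width: 87.9
```

```bash
python3 -m inch '[{"tx":-0.15,"ty":0,"tz":3,"ax":0,"ay":0,"az":0,"jaw":1},{"tx":0,"ty":0,"tz":3,"ax":0,"ay":0,"az":0,"jaw":1},{"tx":0,"ty":0,"tz":1.7,"ax":0,"ay":0,"az":0,"jaw":1},{"tx":0,"ty":0,"tz":0,"ax":0,"ay":0,"az":0,"jaw":0},{"tx":0,"ty":0,"tz":0,"ax":0,"ay":0,"az":0,"jaw":0},{"tx":0,"ty":0,"tz":0,"ax":0,"ay":0,"az":0,"jaw":0},{"tx":0,"ty":0,"tz":0,"ax":0,"ay":0,"az":0,"jaw":0},{"tx":0,"ty":0,"tz":0,"ax":0,"ay":0,"az":0,"jaw":0},{"tx":0,"ty":0,"tz":0,"ax":0,"ay":0,"az":0,"jaw":0},{"tx":0,"ty":0,"tz":0,"ax":0,"ay":0,"az":0,"jaw":0}]'
python3 -m inch '[{"tx":0,"ty":0,"tz":-1,"ax":0,"ay":0,"az":0,"jaw":0},{"tx":0,"ty":0,"tz":-3,"ax":0,"ay":0,"az":0,"jaw":0},{"tx":0,"ty":0,"tz":-5,"ax":0,"ay":0,"az":0,"jaw":0},{"tx":0,"ty":0,"tz":-5,"ax":0,"ay":0,"az":0,"jaw":0},{"tx":0,"ty":0,"tz":-5,"ax":0,"ay":0,"az":0,"jaw":0},{"tx":0,"ty":0,"tz":-4,"ax":0,"ay":0,"az":0,"jaw":0},{"tx":0,"ty":0,"tz":0,"ax":0,"ay":0,"az":-0.8,"jaw":0},{"tx":0,"ty":0,"tz":0,"ax":-6,"ay":0,"az":0,"jaw":0},{"tx":0,"ty":0,"tz":0,"ax":0,"ay":0,"az":0,"jaw":0},{"tx":0,"ty":0,"tz":0,"ax":0,"ay":0,"az":0,"jaw":0}]'
cat > p.py <<'E'
from m import *
import sys
o=get_obs(); print(o["t"],o["ee_pos"],o["width"],o["ft_force"])
im,W=snap("wrist",sys.argv[1])
Rt=cv2.Rodrigues(np.array(o["orientation"]))[0]; T=(W-o["ee_pos"])@Rt; print(Rt.round(3).tolist())
q=(abs(T[...,0])<40)&(T[...,1]>-90)&(T[...,1]<-15)&(T[...,2]>-45)&(T[...,2]<-15)
p=T[q]; print("pack in tool",np.percentile(p,[1,50,99],axis=0).round(1)); rect(T,q,"pack tool")
E
python3 p.py w11
```

```text
t: 21.48
ee_pos: [422.7, -221.2, 19.4]
orientation: [3.125, 0.314, -0.001]
ft_force: [0.9, 0.6, 6.7]
width: 42.6
t: 22.72
ee_pos: [422.0, -220.4, 247.9]
orientation: [3.023, 0.326, 0.011]
ft_force: [0.3, 0.6, -3.9]
width: 43.1
22.725 [ 421.96477859 -220.3677895   247.85067881] 43.110089864847374 [ 0.2841454   0.61120069 -3.85777527]
[[0.977, 0.212, 0.018], [0.213, -0.972, -0.1], [-0.004, 0.101, -0.995]]
pack in tool [[-21.8 -49.6 -34.1]
 [ -1.1 -34.7 -32.6]
 [ 19.9 -15.4 -17.3]]
pack tool 12033 c [ -0.9 -32.5] size [43.3 34.9] ang 0.03 z -32.6
```

```bash
python3 -m inch '[{"tx":4.2,"ty":1.6,"tz":0,"ax":0,"ay":0,"az":0,"jaw":0},{"tx":4.1,"ty":1.6,"tz":0,"ax":0,"ay":0,"az":0,"jaw":0},{"tx":4.1,"ty":1.6,"tz":0,"ax":0,"ay":0,"az":0,"jaw":0},{"tx":4.1,"ty":1.7,"tz":0,"ax":0,"ay":0,"az":0,"jaw":0},{"tx":0,"ty":0,"tz":0,"ax":0,"ay":0,"az":0,"jaw":0},{"tx":0,"ty":0,"tz":4,"ax":0,"ay":0,"az":0,"jaw":0},{"tx":0,"ty":0,"tz":3,"ax":0,"ay":0,"az":0,"jaw":0},{"tx":0,"ty":0,"tz":2,"ax":0,"ay":0,"az":0,"jaw":0},{"tx":0,"ty":0,"tz":1,"ax":0,"ay":0,"az":0,"jaw":0},{"tx":0,"ty":0,"tz":0,"ax":0,"ay":0,"az":0,"jaw":0},{"tx":0,"ty":0,"tz":0,"ax":0,"ay":0,"az":0,"jaw":0}]'
python3 p.py w12
python3 - <<'E'
from m import *
W=np.load("pics/w12.npy"); x0=np.array([579.8,-173.4]); ex=np.array([.2126,-.9771]); ey=np.array([.9771,.2126])
X=(W[...,:2]-x0)@ex; Y=(W[...,:2]-x0)@ey; Z=W[...,2]
q=(abs(Y)<30)&(abs(Z-(60+.105*(X+180)+52))<4); print("tops X",np.percentile(X[q],[.5,99.5]),"Y",np.percentile(Y[q],[1,99]), q.sum())
E
```

```text
t: 24.15
ee_pos: [600.2, -259.5, 157.1]
orientation: [3.019, 0.325, 0.017]
ft_force: [0.4, 0.9, -2.6]
width: 42.9
24.15 [ 600.22509569 -259.45520119  157.11442988] 42.85201630316425 [ 0.43101959  0.93893738 -2.6375937 ]
[[0.977, 0.211, 0.022], [0.213, -0.972, -0.103], [-0.0, 0.105, -0.994]]
pack in tool [[-21.8 -49.6 -34. ]
 [ -1.1 -34.7 -32.6]
 [ 19.9 -15.5 -17.4]]
pack tool 12004 c [ -1.  -32.5] size [43.4 35. ] ang 0.06 z -32.6
tops X [-34.54283605  41.05841135] Y [-20.48493566  21.33215275] 10765
```

View pics/w12.png

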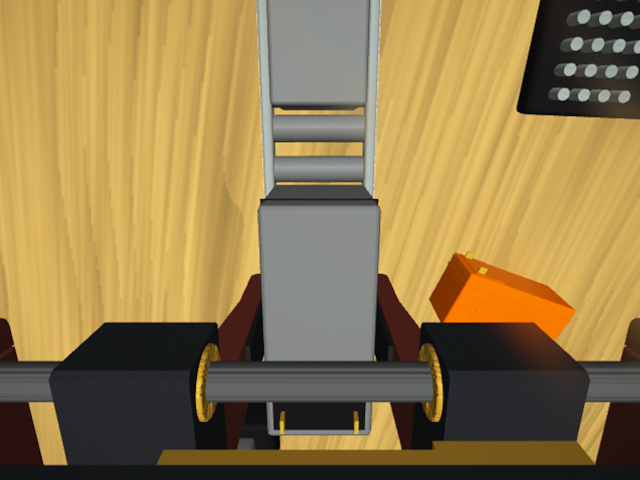

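The rear pack has rolled forward (its end at row ~105), leaving free rollers between. The new pack is in line above the lane.

```bash
python3 -m inch '[{"tx":-0.08,"ty":-0.1,"tz":1.5,"ax":0,"ay":0,"az":0,"jaw":0},{"tx":0,"ty":0,"tz":1.5,"ax":0,"ay":0,"az":0,"jaw":0},{"tx":0,"ty":0,"tz":1,"ax":0,"ay":0,"az":0,"jaw":0},{"tx":0,"ty":0,"tz":0.5,"ax":0,"ay":0,"az":0,"jaw":0},{"tx":0,"ty":0,"tz":0,"ax":0,"ay":0,"az":0,"jaw":0},{"tx":0,"ty":0,"tz":0,"ax":0,"ay":0,"az":0,"jaw":0}]'
```

```text
t: 24.95
ee_pos: [599.8, -263.1, 111.4]
orientation: [3.02, 0.325, 0.015]
ft_force: [0.2, 0.5, -2.8]
width: 43.2
```

```bash
python3 -m inch '[{"tx":0,"ty":0,"tz":0.2,"ax":0,"ay":0,"az":0,"jaw":0},{"tx":0,"ty":0,"tz":0.1,"ax":0,"ay":0,"az":0,"jaw":0},{"tx":0,"ty":0,"tz":0,"ax":0,"ay":0,"az":0,"jaw":0}]'; python3 -m inch '[{"tx":0,"ty":0,"tz":0.1,"ax":0,"ay":0,"az":0,"jaw":0},{"tx":0,"ty":0,"tz":0,"ax":0,"ay":0,"az":0,"jaw":0}]'
```

```text
t: 25.32
ee_pos: [599.6, -263.4, 108.2]
orientation: [3.02, 0.325, 0.014]
ft_force: [0.3, -0.3, -3.7]
width: 42.9
t: 25.58
ee_pos: [599.7, -263.7, 108.2]
orientation: [3.019, 0.325, 0.015]
ft_force: [-3.6, 0.6, 4.6]
width: 42.5
```

Contact is felt, so I release, wait a moment and retract.

```bash
python3 -m inch '[{"tx":0,"ty":0,"tz":0,"ax":0,"ay":0,"az":0,"jaw":1},{"tx":0,"ty":0,"tz":0,"ax":0,"ay":0,"az":0,"jaw":1},{"tx":0,"ty":0,"tz":0,"ax":0,"ay":0,"az":0,"jaw":1},{"tx":0,"ty":0,"tz":0,"ax":0,"ay":0,"az":0,"jaw":1},{"tx":0,"ty":0,"tz":0,"ax":0,"ay":0,"az":0,"jaw":1},{"tx":0,"ty":0,"tz":-1,"ax":0,"ay":0,"az":0,"jaw":1},{"tx":0,"ty":0,"tz":-2,"ax":0,"ay":0,"az":0,"jaw":1},{"tx":0,"ty":0,"tz":-5,"ax":0,"ay":0,"az":0,"jaw":1},{"tx":0,"ty":0,"tz":-5,"ax":0,"ay":0,"az":0,"jaw":1},{"tx":0,"ty":0,"tz":-5,"ax":0,"ay":0,"az":0,"jaw":1},{"tx":0,"ty":0,"tz":-3,"ax":0,"ay":0,"az":0,"jaw":1}]'
python3 -m inch '[{"tx":0,"ty":5,"tz":0,"ax":0,"ay":0,"az":0,"jaw":1},{"tx":0,"ty":5,"tz":0,"ax":0,"ay":0,"az":0,"jaw":1},{"tx":0,"ty":3,"tz":0,"ax":0,"ay":0,"az":0,"jaw":1},{"tx":0,"ty":0,"tz":0,"ax":0,"ay":0,"az":0,"jaw":1},{"tx":0,"ty":0,"tz":0,"ax":0,"ay":0,"az":0,"jaw":1},{"tx":0,"ty":0,"tz":0,"ax":0,"ay":0,"az":0,"jaw":1},{"tx":0,"ty":0,"tz":0,"ax":0,"ay":0,"az":0,"jaw":1},{"tx":0,"ty":0,"tz":0,"ax":0,"ay":0,"az":0,"jaw":1}]'
python3 - <<'E'
from m import *
x0=np.array([579.8,-173.4]); ex=np.array([.2126,-.9771]); ey=np.array([.9771,.2126])
for n,f in (("wrist","w13"),("scene","c13"),("side","s13")):
    im,W=snap(n,f)
    X=(W[...,:2]-x0)@ex; Y=(W[...,:2]-x0)@ey; Z=W[...,2]
    q=(abs(Y)<30)&(abs(Z-(60+.105*(X+180)+52))<5); print(f,"tops X",np.percentile(X[q],[.5,99.5]),"Y",np.percentile(Y[q],[1,99]), q.sum())
    for u in (-134,-38,58):
        k=q&(abs(X-u)<40); print(u,"z err",np.median(Z[k]-(112+.105*(X[k]+180))),"ymid",np.percentile(Y[k],[2,98]).mean().round(1),end=' ')
    print()
im=cv2.imread("pics/c13.png")[60:380,130:530]; cv2.imwrite("pics/c13c.png",cv2.resize(im,(750,600)))
E
```

```text
t: 26.95
ee_pos: [596.0, -241.8, 321.1]
orientation: [3.018, 0.325, 0.021]
ft_force: [0.3, -0.8, -0.4]
width: 88.1
t: 27.95
ee_pos: [622.9, -367.7, 329.7]
orientation: [3.02, 0.326, 0.014]
ft_force: [-0.8, 0.2, 0.4]
width: 87.7
w13 tops X [ 48.06374058 103.56345734] Y [-21.69717937  20.2408101 ] 4105
  return _methods._mean(a, axis=axis, dtype=dtype,
  ret = ret.dtype.type(ret / rcount)
Traceback (most recent call last):
IndexError: index -1 is out of bounds for axis 0 with size 0
```

View pics/w13.png

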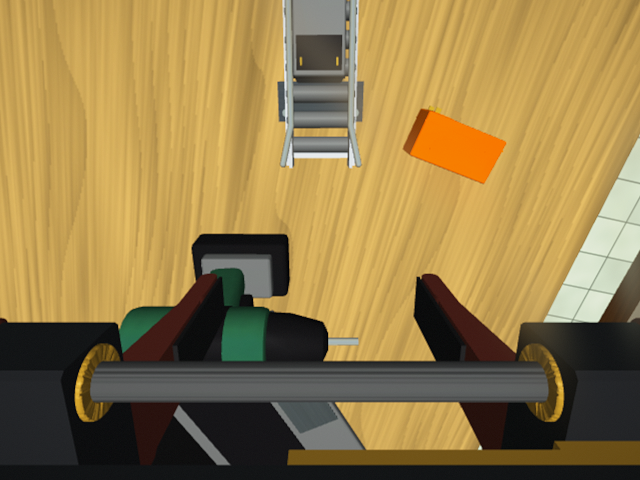

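The new pack has rolled down: its rear top edge is at X≈103.6, where about 104 is expected. Two more camera views to check everything.

Run:
```python
from m import *
x0=np.array([579.8,-173.4]); ex=np.array([.2126,-.9771]); ey=np.array([.9771,.2126])
for n,f in (("scene","c13"),("side","s13")):
    im,W=snap(n,f)
    X=(W[...,:2]-x0)@ex; Y=(W[...,:2]-x0)@ey; Z=W[...,2]
    q=(abs(Y)<30)&(abs(Z-(60+.105*(X+180)+52))<5); print(f,"tops X",np.percentile(X[q],[.5,99.5]).round(1))
    for u in (-134,-38,58):
        k=q&(abs(X-u)<40)
        if k.sum()>5: print(u,"z err",np.median(Z[k]-(112+.105*(X[k]+180))).round(1),"ymid",np.percentile(Y[k],[2,98]).mean().round(1),end=' ')
    b=np.array([540.2,311.]); a=np.radians(5.6); rx=np.array([np.cos(a),np.sin(a)]); ry=np.array([-np.sin(a),np.cos(a)])
    U=(W[...,:2]-b)@rx; V=(W[...,:2]-b)@ry; T=np.stack([U,V,Z],-1)
    print(); rect(T,(abs(U)<40)&(abs(V)<56)&(Z>124)&(Z<131.2),"bay pack top")
    k=(abs(U)<6)&(abs(V)<60)&(Z>128)&(Z<150); print("bar z at V",np.polyfit(V[k],Z[k],1).round(3))
    k=(abs(U)<20)&(V<-62)&(V>-90)&(Z>110)&(Z<160); print("grip",np.median(T[k],0).round(1))
    for th in ["cup","bit_set","drill","screwdriver"]:
        m=masks_of(n,th)
        if m: p=W[m[0]["pixels"]]; print(th,round(m[0]["score"],2),np.round(m[0]["location"]),np.nanmedian(p,0).round())
im=cv2.imread("pics/c13.png")[60:380,130:530]; cv2.imwrite("pics/c13c.png",cv2.resize(im,(750,600)))
```

```text
c13 tops X [-1625.6   101.8]
-134 z err 1.2 ymid 2.4 -38 z err 1.4 ymid 2.8 58 z err 1.2 ymid 1.4 
bay pack top 179 c [2.  2.8] size [ 44.4 105.8] ang 0.79 z 129.2
bar z at V [-4.00000e-03  1.34425e+02]
grip [  1.2 -73.3 135.8]
cup 0.94 [416. 253.] [771. 118.  62.]
bit_set 0.94 [371. 292.] [774. -74.  20.]
drill 0.93 [168. 316.] [ 584. -520.  205.]
screwdriver 0.82 [296. 182.] [328.  10.  22.]
s13 tops X [-631.  1793.6]
-134 z err 0.8 ymid 0.3 -38 z err 0.9 ymid 0.5 58 z err 0.9 ymid -0.7 
bay pack top 450 c [-1.  -1.2] size [ 42.1 105.3] ang 0.49 z 129.1
bar z at V [1.0000e-03 1.3364e+02]
grip [ -0.4 -70.3 134.7]
cup 0.69 [224. 304.] [769. 131.  64.]
bit_set 0.92 [246. 278.] [753. -62.  20.]
drill 0.76 [330. 166.] [ 550. -496.  155.]
screwdriver 0.83 [412. 305.] [323.  20.  18.]
```

View pics/c13c.png

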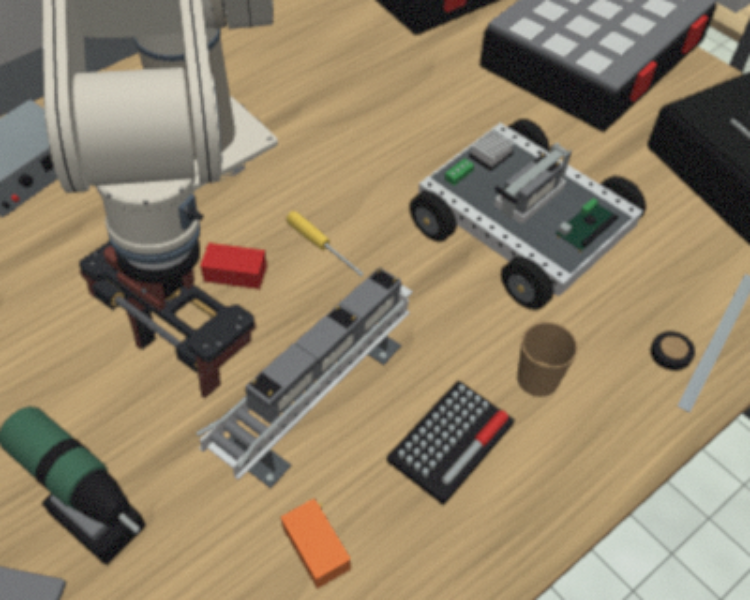

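The three packs stand nose to tail at the stop, the bar is flat over the bay pack and the bystanders haven't moved. I'm handing in the job.

```bash
python3 -c "from workcell import ctrl; print(ctrl.close_job())"
```

```text
the job is handed in; nothing more can be done
None
```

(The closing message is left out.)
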